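Nest the lying parts cups in their cradle

ROBOT

A 6-joint arm with a two-finger parallel gripper is mounted at the origin on a cart in front of the work surface, level with it; the furniture and walls round the work are solid. World frame = base frame: x ahead of the robot, y to its left, z up, the work surface at z = 0. Lengths are in m, angles in rad, forces in N, time in s.
With the tool pointing down it reaches from about 0.25 to 0.725 m from the base axis. Payload 9.7 kg.
Tool frame: the origin (TCP) lies at the very end of the fingers, on their centre line; the grasp point (between the pads) lies 19 mm behind it; z points along the fingers, y is the line along which they close (so a half turn about z gives the same grasp; the last joint's range is limited). The gripper opens to 85 mm and grips with 20 to 120 N. Pads are 22 mm wide; open, the fingers measure 114 mm over their backs; the gripper's body (76 mm by 85 mm) begins 54 mm behind the grasp point. The pads swing forward as they close: fully open they stand 13 mm farther back than shut.
Start: joints at [1.124, 0.087, 0.176, 1.66, 0, 1.571], TCP at [0.238, 0.496, 0.231] pointing down, gripper open.
Joint ranges: [-3.13, 3.13], [-0.85, 1.81], [-1.15, 1.24], [-2.2, 2.28], [-1.44, 1.52], [-3.14, 3.14]. Speed limits (rad/s): [2.22, 2.22, 2.57, 3.14, 3.14, 3.14].

INTERFACE

Orientations are given as a unit quaternion [x, y, z, w].
In Python, from station import bot, get_image, calibration, find_in, outline_of, spot_point gives the robot as it stands.
- The arm moves only by the tool send_rows, never from a script. Its argument "steps" is a list of rows, each a list of 3 entries, a list of its own where there are three numbers: the turn, a rotation vector about the tool's x, y, z in rad, then the shift along the tool's x, y, z in cm, then the finger opening in cm, from 0 to 8.54. A call has 1 to 10 rows; each row shifts and turns the commanded pose from where the row before left it, along the tool's axes as they then stand; what a row does not reach is not made up. A row lasts 1/10 s, in which the tool goes at most 50 mm and 8.59 degrees, less where a joint would pass 70% of its speed; a pose out of reach is approached as far as the arm can. A call is refused whole if a number of a shift passes 5 or a number of a turn 0.15, either way. A call with a gripper value outside its range is refused whole. The fingers move at their own pace and stop on an object; the grip force is fixed at half the most. Time passes only in rows, so rows that do not move let the fingers close. It gives the time, the measured TCP pose, the force, the opening and the grip force at its end, in the units of the state.
- bot.read_state(): the state, without advancing time (a new reading comes with each control period).
- get_image(name): name is "scene" or "top" or "wrist"; returns (picture, depth): 400x640x3 uint8, red, green, blue; 400x640 float32, m along the optical axis (not along the pixel's ray), 0 where there is no reading.
- calibration(name): a dict with "fx", "fy", "cx", "cy" (pixels), "origin" and "attitude" of the camera in the world; the wrist camera has in their place "mount" (4x4, takes a point from camera to tool coordinates, whose origin is the TCP and whose axes are the flange's). Camera axes: x right, y down, z forward; pixel columns grow to the right and rows downward; lengths in m; the calibration is good to about 2 mm. A picture is of the moment at which its call begins: read the wrist's pose just before it. calibration takes no time and is no camera call.
- bot.finish_job(): hands the job in; it is judged then, once.
Trained networks look in the newest picture that a camera, given by its name, has taken for a name from the list of things; names that differ only in an ending like _2 or _b are one class to them, and where a whole thing is asked for, a point or a joint stands for the part that bears it (a point fixed in the world has none). Each returns a list of dicts, best first, with "confidence" (0 to 1); they miss things now and then, are a little off and sometimes report something else, mostly with a low value. They report only what shows in the picture. A call takes as long as a camera call.
- find_in(camera, label): "rect" ([centre column, centre row, width, height] in pixels, round what is visible of it).
- outline_of(camera, label): "mask" (400x640 bool, what is visible of it) and "rect" ([centre column, centre row, width, height] in pixels, round what is visible of it).
- spot_point(camera, label): "position" ([column, row] in pixels: a listed point, or the origin of a listed thing).
The state is a dict: "time": time; "joints": joint angles; "dq": joint speeds; "tau": joint torques, N m; "eef_pos": TCP position; "orientation": TCP orientation; "force": force on the tool from outside, world axes, zero at the start; "ft_torque": the same for the moment, N m; "grip_width": opening from 0.0 (shut) to 1.0 (fully open); "grasp_force": force on a finger pad.
Only numpy, scipy, OpenCV 4.12 (cv2) and the standard library are available. Lean on these libraries where they do the work, as an engineer would, in place of code of your own. Each camera call takes 0.05 s, during which the arm holds its last target. There are 200 camera calls.

TASK

Close up the three metal parts cups that lie in the wire cradle on the low shelf: push them along the bars, without picking them up, until they sit fully inside one another as one stack whose front cup stands against the upright end plate. Leave the stack lying in the cradle and leave the other things on the shelf board where they are.

Things in the scene. Friction and masses are not known exactly. Their poses are not given: they have to be found in the camera images.
- end_stop (a point): Middle of the inner face of the fixed cradle's upright end plate (84 mm wide, 86 high), 52 mm above the plywood shelf board (top at z = 110 mm) it is fixed to. x points along the bars into the plate (pushing direction), y level across, z up. Two level steel bars (8 mm thick, axes 28 mm apart, 20 mm above the board) run from the plate 330 mm along -x, open above; there they bend down.
- cup_far_base (a point): Cup nearest the plate: centre of the outer face of its closed base; z runs along its axis to its mouth. The three aluminium cups are alike: tapered, 60 mm long, base 44 mm diameter (4 mm edge chamfer), open mouth 64 mm, wall 2 mm, floor 24 mm thick, about 90 g.
- cup_far_mouth (a point): Centre of the mouth of the cup nearest the plate, 60 mm along its axis from its base.
- cup_mid_base (a point): Middle cup: centre of the outer face of its base; z to its mouth. At the start the cups lie on the bars in a row with gaps, all mouths toward the plate, base centres 42 mm above the board, axes rising 10 degrees toward the mouth. A cup pushed at its base slides along (under 1 N) and its mouth swallows the next cup's base (a few N).
- cup_near_base (a point): Cup farthest from the plate, its base free to be pushed: centre of the outer face of its base; z to its mouth. Fully nested, neighbouring bases are 24 to 26 mm apart; the cups fit with about 2 mm play, so the rearmost still droops a little at its base (about 10 degrees; the far one about 4); base centres 40 to 50 mm above the board; the stack is 108 to 112 mm long from the plate to this base.
- cup_far: The same far cup (for its speed); origin at the base centre.
- cup_mid: The same middle cup; origin at the base centre.
- cup_near: The same last cup; origin at the base centre.
- solder_spool: Bystander: reel of solder wire standing on the shelf board, 60 mm diameter, 40 mm high; origin under its centre.
- flux_jar: Bystander: small round jar with a dark lid, 52 mm diameter, 33 mm high; origin under its centre.
- squeeze_bottle: Bystander: white squeeze bottle, 47 mm diameter, 108 mm high; origin under its centre.
- blue_tester_0: Bystander: flat blue box-shaped tester, 66x95x31 mm; origin under its centre.

How it is judged:
By the outcome, as a careful person would: the job done as asked, in the order asked, and still so for the second after the job is handed in, with the robot touching nothing.
It also fails if it takes over 35 s, if anything falls off the work surface, if the arm or the gripper's body presses on something with over 40 N, if the wrist force passes 120 N, or if a joint passes its speed limit or range.

## Working session

There is one attempt and no reset: what is moved stays moved. The work goes in short steps, Python scripts to look and compute and a tool call to move; the robot and the scene stay as the last step left them, time stands still between calls to the robot, and variables do not carry over. Pictures are saved under pics/ and viewed, at most 10 in all, crops included, and the job is handed in when it is done.

Besides the shell and the picture viewer there is one more tool, called after "Call:" as name(argument=value, ...), one argument or row to a line, values as JSON. send_rows: Moves the arm, as the interface text tells. Its arguments: {"type":"object","properties":{"steps":{"type":"array"}},"required":["steps"]}

```bash
mkdir -p pics; cat > h.py <<'E'
import numpy as np,cv2
from station import bot,get_image,calibration,find_in,outline_of,spot_point
from scipy.spatial.transform import Rotation as R
def att(a):
    a=np.array(a,float)
    return a if a.shape==(3,3) else R.from_quat(a).as_matrix()
def cam(name,s=None):
    c=calibration(name)
    if 'mount' in c:
        s=s or bot.read_state(); M=np.array(c['mount']); Q=R.from_quat(s['orientation']).as_matrix()
        return c,Q@M[:3,:3],Q@M[:3,3]+np.array(s['eef_pos'])
    return c,att(c['attitude']),np.array(c['origin'])
def ray(name,uv,s=None):
    c,A,o=cam(name,s); d=A@np.array([(uv[0]-c['cx'])/c['fx'],(uv[1]-c['cy'])/c['fy'],1]); return o,d
def pt(name,uv,z,s=None):
    o,d=ray(name,uv,s); return o+z*d
def onz(name,uv,h,s=None):
    o,d=ray(name,uv,s); return o+d*(h-o[2])/d[2]
def save(im,f): cv2.imwrite('pics/'+f,im[:,:,::-1])
E
python3 - <<'E'
from h import *
np.set_printoptions(precision=3,suppress=True)
print(bot.read_state()); print(calibration('top'))
P={}
for n in('scene','top'):
    im,d=get_image(n); save(im,n+'.png')
    for l in 'end_stop cup_far_base cup_far_mouth cup_mid_base cup_near_base solder_spool flux_jar squeeze_bottle blue_tester_0'.split():
        for r in spot_point(n,l)[:2]:
            u=r['position']; z=d[int(np.clip(u[1],0,399)),int(np.clip(u[0],0,639))]
            print(n,l,np.round(r['confidence'],2),np.round(u),pt(n,u,z), 'onz',onz(n,u,.11+(.045 if 'cup' in l else .052 if 'end' in l else 0)))
            P.setdefault(l,{}).setdefault(n,ray(n,u))
for l,v in P.items():
    if len(v)==2:
        (o1,d1),(o2,d2)=v.values()
        t=np.linalg.lstsq(np.c_[d1,-d2],o2-o1,rcond=None)[0]; a,b=o1+t[0]*d1,o2+t[1]*d2
        print('TRI',l,(a+b)/2,np.linalg.norm(a-b))
E
```

```text
{'time': 0.0, 'joints': array([ 1.124,  0.087,  0.175,  1.66 , -0.   ,  1.571]), 'dq': array([-0.002, -0.001, -0.   ,  0.001, -0.001, -0.   ]), 'tau': array([  0.004, -52.038,  46.481,   0.016,   0.   ,   0.   ]), 'eef_pos': array([0.238, 0.496, 0.231]), 'orientation': array([ 0.222,  0.975, -0.001, -0.   ]), 'force': array([-0.175, -0.429, -0.162]), 'ft_torque': array([0.03 , 0.007, 0.052]), 'grasp_force': 0.0, 'grip_width': 0.9973543506906444}
{'fx': 456.81726033012154, 'fy': 456.81726033012154, 'cx': 320.86447366153567, 'cy': 190.31876891016452, 'origin': array([0.477, 0.051, 1.036]), 'attitude': array([-0.699,  0.714, -0.027,  0.029])}
scene cup_far_base 0.89 [302. 196.] [0.543 0.088 0.165] onz [0.549 0.096 0.155]
scene cup_far_mouth 0.77 [282. 179.] [0.527 0.132 0.188] onz [0.546 0.163 0.155]
scene cup_mid_base 0.68 [338. 215.] [0.576 0.011 0.15 ] onz [0.573 0.007 0.155]
scene cup_near_base 0.81 [374. 233.] [ 0.598 -0.07   0.154] onz [ 0.597 -0.071  0.155]
scene cup_near_base 0.4 [336. 214.] [0.566 0.005 0.163] onz [0.571 0.011 0.155]
scene solder_spool 0.74 [215. 211.] [0.393 0
[... 914 characters left out ...]
ux_jar 0.47 [343. 175.] [0.572 0.01  0.175] onz [0.579 0.007 0.11 ]
top squeeze_bottle 0.76 [245. 127.] [0.67  0.197 0.169] onz [0.684 0.206 0.11 ]
top blue_tester_0 0.6 [295. 124.] [0.68  0.102 0.139] onz [0.687 0.104 0.11 ]
TRI cup_far_base [0.545 0.093 0.16 ] 0.0015778109724645794
TRI cup_far_mouth [0.541 0.152 0.166] 0.0024014059213130446
TRI cup_mid_base [0.575 0.011 0.151] 0.0016683218815840171
TRI cup_near_base [ 0.6   -0.069  0.152] 0.0017555322332986365
TRI solder_spool [0.402 0.21  0.109] 0.0009966278268629988
TRI flux_jar [0.406 0.106 0.108] 0.0013689959443699883
TRI squeeze_bottle [0.679 0.208 0.112] 0.009020239314319741
TRI blue_tester_0 [0.685 0.104 0.118] 0.0004321332574425032
```

View pics/top.png

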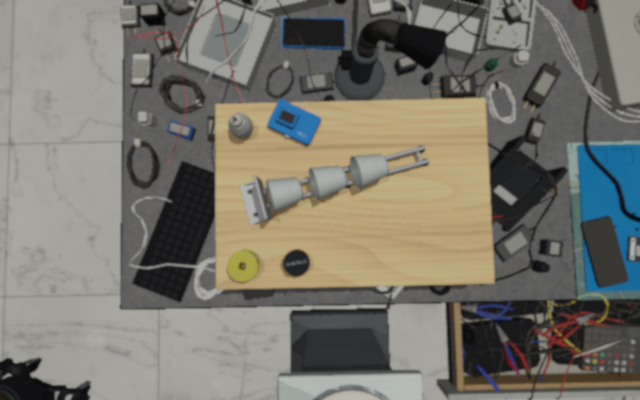

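View pics/scene.png

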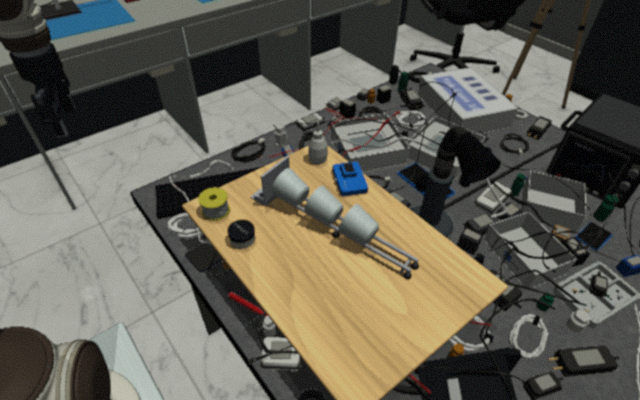

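The top view shows the three cups at about (284,193), (328,181) and (370,170). The plate is at (255,200) and the open bar ends are at (425,155). The bystanders stand clear of the push line, and the lamp is behind it. I'll lift and yaw so that tool x faces along the bars.

Call:
send_rows(
  steps=[
    [[0,0,0.133],[0,0,-3],0],
    [[0,0,0.133],[0,0,-3],0],
    [[0,0,0.133],[0,0,-3],0],
    [[0,0,0.133],[0,0,0],0],
    [[0,0,0.133],[0,0,0],0],
    [[0,0,0.133],[0,0,0],0],
  ],
)

```text
time: 1.6
eef_pos: [0.2377, 0.4961, 0.3215]
orientation: [0.585, 0.811, 0.0, -0.0]
force: [0.3, -0.0, -0.6]
grip_width: 0.004
grasp_force: 0.0
```

```bash
cat >> h.py <<'E'
np.set_printoptions(precision=4,suppress=True)
f=np.array([-0.321,0.947,0]);f/=np.linalg.norm(f)
def goto(p,tilt,s=None):
    s=s or bot.read_state(); Q=R.from_quat(s['orientation']); 
    z=np.array([0,0,-1.]); x=f; y=np.cross(z,x)
    T=R.from_matrix(np.c_[x,y,z])*R.from_euler('y',tilt)
    print('t',s['time'],'pos',s['eef_pos'],'j',s['joints'],'F',s['force'])
    print('turn',(Q.inv()*T).as_rotvec(),'shift cm (tool now)',Q.inv().apply(np.array(p)-s['eef_pos'])*100)
E
python3 -c "
from h import *
goto([.618,-.121,.27],0)"
```

```text
t 1.6 pos [0.2377 0.4961 0.3215] j [1.124  0.1439 0.4178 1.8442 0.     2.3743] F [ 0.3275 -0.0181 -0.6055]
turn [ 0.0003 -0.0003 -0.0063] shift cm (tool now) [-70.5549  16.6487   5.1333]
```

Call:
send_rows(
  steps=[
    [[0,0,0],[-3.5,0.8,0],0],
    [[0,0,0],[-3.5,0.8,0],0],
    [[0,0,0],[-3.5,0.8,0],0],
    [[0,0,0],[-3.5,0.8,0],0],
    [[0,0,0],[-3.5,0.8,0],0],
    [[0,0,0],[-3.5,0.8,0],0],
    [[0,0,0],[-3.5,0.8,0],0],
    [[0,0,0],[-3.5,0.8,0],0],
    [[0,0,0],[-3.5,0.8,0],0],
    [[0,0,0],[-3.5,0.8,0],0],
  ],
)

```text
time: 2.6
eef_pos: [0.4261, 0.1887, 0.3215]
orientation: [0.583, 0.812, 0.0, 0.0]
force: [-0.4, 0.5, -0.5]
grip_width: -0.0
grasp_force: 0.0
```

Call:
send_rows(
  steps=[
    [[0,0,0],[-3.5,0.8,0],0],
    [[0,0,0],[-3.5,0.8,0],0],
    [[0,0,0],[-3.5,0.8,0],0],
    [[0,0,0],[-3.5,0.8,0],0],
    [[0,0,0],[-3.5,0.8,0],0],
    [[0,0,0],[-3.5,0.8,0],0],
    [[0,0,0],[-3.5,0.8,0],0],
    [[0,0,0],[-3.5,0.8,0],0],
    [[0,0,0],[-3.5,0.8,0],0],
    [[0,0,0],[0,0,0],0],
  ],
)

```text
time: 3.6
eef_pos: [0.5961, -0.0886, 0.3193]
orientation: [0.584, 0.812, -0.001, -0.001]
force: [1.1, -0.4, -0.8]
grip_width: -0.005
grasp_force: 0.0
```

```bash
python3 - <<'E'
from h import *
goto([.618,-.121,.25],.2)
s=bot.read_state(); im,d=get_image('wrist'); save(im,'w1.png')
for l in 'end_stop cup_far_base cup_mid_base cup_near_base'.split():
    for r in spot_point('wrist',l)[:2]:
        print(l,np.round(r['confidence'],2),np.round(r['position']),onz('wrist',r['position'],.152,s))
E
```

```text
t 3.6 pos [ 0.5961 -0.0886  0.3193] j [-0.1472  0.2836  0.5784  1.8676 -0.0006  1.1008] F [ 1.0508 -0.4156 -0.7569]
turn [-0.0017  0.1997 -0.0042] shift cm (tool now) [-3.7738  1.0668  6.9279]
cup_mid_base 0.8 [326.  58.] [0.5715 0.0126 0.152 ]
cup_near_base 0.68 [317. 160.] [ 0.5917 -0.0709  0.152 ]
```

View pics/w1.png

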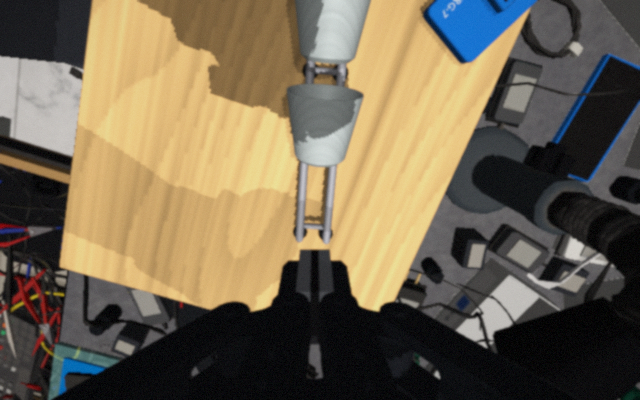

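The wrist view shows the bars running from (313,235) up to (326,72). The near cup's base is at about (319,162), straight ahead of the shut fingers. I'll compute the bar line from these.

```bash
python3 - <<'E'
from h import *
s=bot.read_state()
for uv in [(301,215),(327.5,215),(309.5,72),(341.5,72)]: print(onz('wrist',uv,.134,s))
a=onz('wrist',(314.2,215),.134,s); b=onz('wrist',(325.5,72),.134,s)
d=(b-a)/np.linalg.norm(b-a); print(a,b,d,np.degrees(np.arctan2(d[1],d[0])))
im,dep=get_image('top')
c,A,o=cam('top'); v,u=np.mgrid[120:230,230:450]; z=dep[120:230,230:450]
P=np.stack([(u-c['cx'])/c['fx']*z,(v-c['cy'])/c['fy']*z,z],-1)@A.T+o
m=(P[...,2]>.122)&(P[...,2]<.22)&(z>0)&(abs((P[...,0]-.575)*.947+(P[...,1]-.011)*.321)<.05)
q=P[m]; t=(q-[.575,.011,0])@[-.321,.947,0]; w=(q-[.575,.011,0])@[.947,.321,0]
for k in np.arange(-.2,.2,.01):
    g=(t>=k)&(t<k+.01)
    if g.sum()>2: print(np.round(k,2),g.sum(),'w',w[g].min(),w[g].max(),'z',q[g,2].max())
E
```

```text
[ 0.5945 -0.1287  0.134 ]
[ 0.6198 -0.1201  0.134 ]
[0.5595 0.0029 0.134 ]
[0.5866 0.012  0.134 ]
[ 0.6071 -0.1244  0.134 ] [0.573  0.0075 0.134 ] [-0.2503  0.9682  0.    ] 104.4965661921286
-0.14 16 w -0.030022673702563264 -0.02241343575592587 z 0.13572230189043766
-0.13 34 w -0.029947981680089972 0.006361019792061425 z 0.13656408902939376
-0.12 43 w -0.02886839106081378 0.006395284177855015 z 0.1376793309776072
-0.11 40 w -0.028096336803139957 0.008159329567950046 z 0.13804672794840867
-0.1 37 w -0.02734643801986888 0.008356958274186371 z 0.13615331485566895
-0.09 49 w -0.025697326364914994 0.01304168490318969 z 0.1773390944634451
-0.08 112 w -0.030997042113224755 0.015742065860067118 z 0.18136640699871298
-0.07 124 w -0.031593286720460786 0.017014233151759477 z 0.1850315295357765
-0.06 137 w -0.03270542858765298 0.020605274560155273 z 0.18899731974450673
-0.05 147 w -0.03335124521140146 0.02254863822444679 z 0.19310899192929976
-0.04 220 w -0.03420029807753911 0.023946933284888637 z 0.19590745087131123
-0.03 189 w -0.03524762561835821 0.027301629601258707 z 0.19501122373329882
-0.
[... 930 characters left out ...]
21215244355686 z 0.18601520738592925
0.11 151 w -0.01980359521952004 0.03276921609800507 z 0.18993708408634014
0.12 163 w -0.020609323741469652 0.036476509981114985 z 0.19253964911083454
0.13 170 w -0.021592585249156145 0.03755695924526598 z 0.1961149011812935
0.14 91 w -0.02237489159465688 0.0383140213905303 z 0.19306061336978286
0.15 222 w -0.01684021064580816 0.049713250983013116 z 0.19882417514738893
0.16 130 w -0.03148922635134023 0.04681466829003074 z 0.1997039826357202
0.17 7 w -0.029775871427555844 0.04997759306843851 z 0.12691532569727315
0.18 8 w -0.028931393291269786 -0.026155609775524346 z 0.12649876849461061
0.19 4 w -0.02737834290072592 -0.02550342510172719 z 0.1257313969020677
```

```bash
sed -i 's/^f=np.array.*/f=np.array([-.2510,.968,0]);f\/=np.linalg.norm(f)\nL=lambda y:.5735-.2595*(y-.0075)/' h.py; python3 -c "
from h import *
goto([L(-.116),-.116,.2],0)"
```

```text
t 3.9 pos [ 0.5942 -0.0844  0.3219] j [-0.1411  0.2763  0.5747  1.8684  0.0001  1.1026] F [0.2123 0.2608 0.8607]
turn [0.0008 0.0003 0.0734] shift cm (tool now) [-3.3569  0.0458 12.1922]
```

Call:
send_rows(
  steps=[
    [[0,0,0.037],[-1.7,0,0],0],
    [[0,0,0.037],[-1.7,0,1],0],
    [[0,0,0],[0,0,3],0],
    [[0,0,0],[0,0,3],0],
    [[0,0,0],[0,0,3],0],
    [[0,0,0],[0,0,2],0],
    [[0,0.13,0],[0,0,0],0],
    [[0,0.13,0],[0,0,0],0],
    [[0,0,0],[0,0,0],0],
    [[0,0,0],[0,0,0],0],
  ],
)

```text
time: 4.9
eef_pos: [0.605, -0.1192, 0.1999]
orientation: [0.609, 0.783, 0.078, -0.102]
force: [-1.0, 0.0, 0.3]
grip_width: -0.001
grasp_force: 0.0
```

```bash
python3 -c "
from h import *
goto([L(-.116),-.116,.146],.26)"
```

```text
t 4.9 pos [ 0.605  -0.1192  0.1999] j [-0.2954  0.3803  0.4424  1.7706  0.2196  1.0111] F [-1.0071  0.0309  0.2596]
turn [-0.0006  0.0014 -0.0047] shift cm (tool now) [-1.089   0.1413  5.2838]
```

Call:
send_rows(
  steps=[
    [[0,0,0],[-0.4,0.1,1.8],0],
    [[0,0,0],[-0.4,0,1.8],0],
    [[0,0,0],[-0.3,0,1.7],0],
    [[0,0,0],[0,0,0],0],
    [[0,0,0],[0,0,0],0],
  ],
)

```text
time: 5.4
eef_pos: [0.6051, -0.1141, 0.1483]
orientation: [0.607, 0.784, 0.079, -0.102]
force: [-0.3, -0.1, 0.1]
grip_width: -0.004
grasp_force: 0.0
```

```bash
python3 - <<'E'
from h import *
goto([L(-.09),-.09,.146],.26)
im,d=get_image('wrist'); save(im,'w2.png')
E
```

```text
t 5.4 pos [ 0.6051 -0.1141  0.1483] j [-0.2881  0.3635  0.3212  1.6631  0.2212  1.015 ] F [-0.3258 -0.0901  0.1278]
turn [ 0.001   0.0017 -0.0009] shift cm (tool now) [ 2.3477 -0.0053  0.8548]
```

View pics/w2.png

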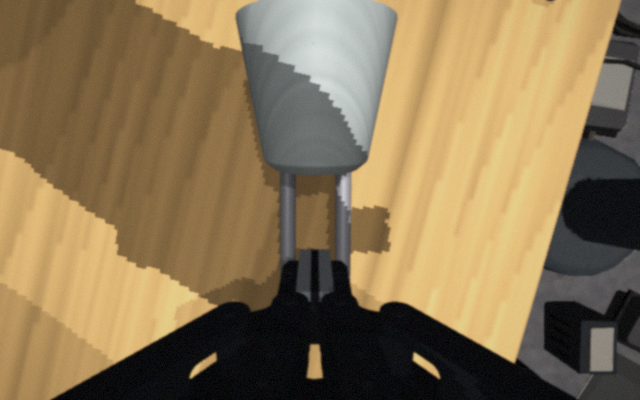

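The shut fingers at (314,270) are centred between the bars at (287,342), with the near cup's base straight ahead at (316,170). I'll start pushing.

Call:
send_rows(
  steps=[
    [[0,0,0],[0.49,0,0.15],0],
    [[0,0,0],[0.49,0,0.15],0],
    [[0,0,0],[0.49,0,0.13],0],
    [[0,0,0],[0.49,0,0.13],0],
    [[0,0,0],[0.48,0,0.13],0],
    [[0,0,0],[0.48,0,0.13],0],
    [[0,0,0],[0.48,0,0.13],0],
    [[0,0,0],[0.48,0,0.13],0],
    [[0,0,0],[0.48,0,0.13],0],
    [[0,0,0],[0.48,0,0.13],0],
  ],
)

```text
time: 6.45
eef_pos: [0.5925, -0.0656, 0.1467]
orientation: [0.608, 0.784, 0.079, -0.102]
force: [0.3, -1.4, 0.2]
grip_width: -0.001
grasp_force: 0.4
```

Call:
send_rows(
  steps=[
    [[0,0,0],[0.48,0,0.13],0],
    [[0,0,0],[0.48,0,0.13],0],
    [[0,0,0],[0.48,0,0.13],0],
    [[0,0,0],[0.48,0,0.13],0],
    [[0,0,0],[0.48,0,0.13],0],
    [[0,0,0],[0.48,0,0.13],0],
    [[0,0,0],[0,0,0],0],
  ],
)

```text
time: 7.15
eef_pos: [0.5849, -0.0363, 0.1466]
orientation: [0.607, 0.784, 0.08, -0.103]
force: [-0.4, -0.6, 0.4]
grip_width: 0.002
grasp_force: 0.0
```

```bash
python3 - <<'E'
from h import *
goto([L(0),0,.146],.26)
im,d=get_image('wrist'); im2,d=get_image('scene'); 
save(np.hstack([im[:,120:520],cv2.resize(im2[130:280,220:420],(400,300))[[*range(300)]+[299]*100]]),'w3.png')
E
```

```text
t 7.15 pos [ 0.5849 -0.0363  0.1466] j [-0.1761  0.2615  0.1913  1.611   0.2364  1.1291] F [-0.3855 -0.5849  0.3544]
turn [ 0.0003 -0.0005 -0.0011] shift cm (tool now) [ 3.6047 -0.0116  1.0274]
```

View pics/w3.png

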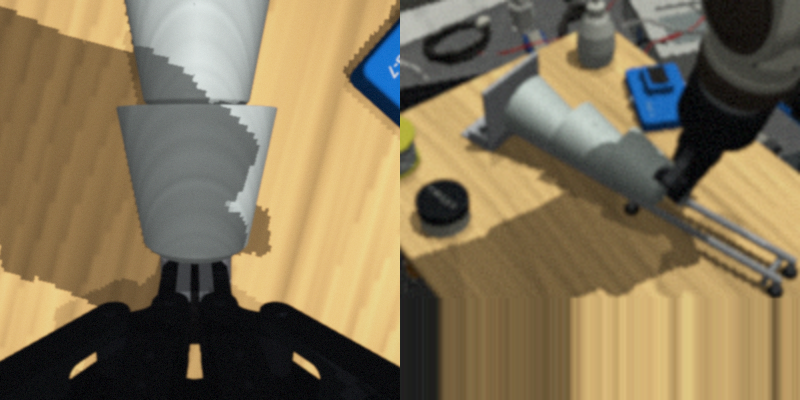

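The near cup's mouth (wrist view, row 103) has reached the middle cup, and all three are in line. I'll keep pushing and watch the force.

Call:
send_rows(
  steps=[
    [[0,0,0],[0.48,0,0.13],0],
    [[0,0,0],[0.48,0,0.13],0],
    [[0,0,0],[0.48,0,0.13],0],
    [[0,0,0],[0.48,0,0.13],0],
    [[0,0,0],[0.48,0,0.13],0],
    [[0,0,0],[0.48,0,0.13],0],
    [[0,0,0],[0.48,0,0.13],0],
    [[0,0,0],[0.48,0,0.13],0],
  ],
)

```text
time: 8.05
eef_pos: [0.5751, 0.0019, 0.1465]
orientation: [0.607, 0.784, 0.079, -0.102]
force: [1.2, -2.7, 0.2]
grip_width: -0.003
grasp_force: 1.1
```

Call:
send_rows(
  steps=[
    [[0,0,0],[0.48,0,0.13],0],
    [[0,0,0],[0.48,0,0.13],0],
    [[0,0,0],[0.48,0,0.13],0],
    [[0,0,0],[0.48,0,0.13],0],
  ],
)

```text
time: 8.45
eef_pos: [0.5703, 0.021, 0.1465]
orientation: [0.608, 0.784, 0.079, -0.102]
force: [1.3, -4.9, 1.9]
grip_width: 0.002
grasp_force: 1.7
```

```bash
python3 - <<'E'
from h import *
goto([L(.05),.05,.146],.26)
im,d=get_image('wrist'); im2,d=get_image('scene'); 
save(np.hstack([im[:,120:520],cv2.resize(im2[130:280,220:420],(400,300))[[*range(300)]+[299]*100]]),'w4.png')
E
```

```text
t 8.45 pos [0.5703 0.021  0.1465] j [-0.0846  0.1991  0.1178  1.5767  0.2449  1.2236] F [ 1.3344 -4.8594  1.9138]
turn [ 0.0008  0.0003 -0.0017] shift cm (tool now) [ 2.8886 -0.0333  0.8168]
```

View pics/w4.png

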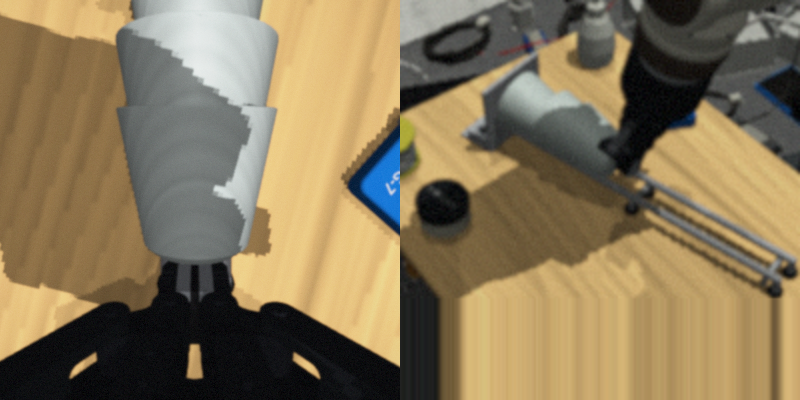

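Call:
send_rows(
  steps=[
    [[0,0,0],[0.39,0,0.1],0],
    [[0,0,0],[0.39,0,0.1],0],
    [[0,0,0],[0.29,0,0.08],0],
    [[0,0,0],[0,0,0],0],
  ],
)

```text
time: 8.95
eef_pos: [0.5673, 0.032, 0.1464]
orientation: [0.607, 0.784, 0.079, -0.103]
force: [0.2, -1.3, 0.4]
grip_width: 0.005
grasp_force: 0.4
```

Call:
send_rows(
  steps=[
    [[0,0,0],[0.2,0,0.05],0],
    [[0,0,0],[0.2,0,0.05],0],
    [[0,0,0],[0,0,0],0],
  ],
)

```text
time: 9.25
eef_pos: [0.5664, 0.0357, 0.1464]
orientation: [0.607, 0.784, 0.079, -0.103]
force: [0.0, -2.8, 0.2]
grip_width: 0.004
grasp_force: 0.9
```

Call:
send_rows(
  steps=[
    [[0,0,0],[0.2,0,0.05],0],
    [[0,0,0],[0,0,0],0],
  ],
)

```text
time: 9.45
eef_pos: [0.5659, 0.0377, 0.1464]
orientation: [0.607, 0.784, 0.079, -0.103]
force: [2.1, -2.2, 0.5]
grip_width: -0.0
grasp_force: 1.0
```

Call:
send_rows(
  steps=[
    [[0,0,0],[0.2,0,0.05],0],
    [[0,0,0],[0.2,0,0.05],0],
    [[0,0,0],[0,0,0],0],
  ],
)

```text
time: 9.75
eef_pos: [0.5648, 0.0418, 0.1465]
orientation: [0.607, 0.784, 0.079, -0.103]
force: [1.2, -2.4, 0.4]
grip_width: 0.002
grasp_force: 0.9
```

Call:
send_rows(
  steps=[
    [[0,0,0],[0.2,0,0.05],0],
    [[0,0,0],[0,0,0],0],
  ],
)

```text
time: 9.95
eef_pos: [0.5643, 0.0437, 0.1466]
orientation: [0.607, 0.784, 0.079, -0.103]
force: [0.3, -1.6, -0.1]
grip_width: 0.004
grasp_force: 1.0
```

```bash
python3 - <<'E'
from h import *
goto([L(.06),.06,.146],.26)
s=bot.read_state();im,d=get_image('wrist'); 
im2,d=get_image('scene'); 
save(np.hstack([im[:,120:520],cv2.resize(im2[130:280,220:420],(400,300))[[*range(300)]+[299]*100]]),'w5.png')
E
```

```text
t 9.95 pos [0.5643 0.0437 0.1466] j [-0.0468  0.1784  0.0944  1.565   0.2483  1.2621] F [ 0.3071 -1.562  -0.121 ]
turn [ 0.0004 -0.0001 -0.0016] shift cm (tool now) [ 1.6211 -0.0259  0.4904]
```

View pics/w5.png

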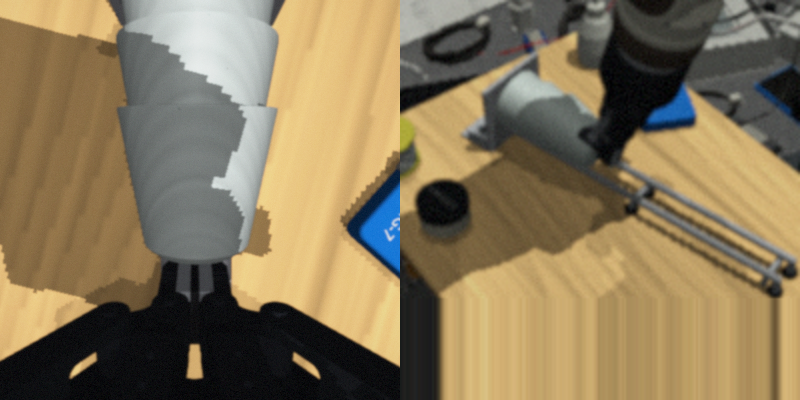

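The near and middle cups are seated, with mouth rims at rows 107 and 25. The far rim is coming into view at the top. I'll continue in small steps.

Call:
send_rows(
  steps=[
    [[0,0,0],[0.2,0,0.05],0],
    [[0,0,0],[0.2,0,0.05],0],
    [[0,0,0],[0,0,0],0],
  ],
)

```text
time: 10.35
eef_pos: [0.5636, 0.0471, 0.1467]
orientation: [0.608, 0.784, 0.079, -0.102]
force: [2.0, -6.0, 0.3]
grip_width: -0.001
grasp_force: 3.0
```

Call:
send_rows(
  steps=[
    [[0,0,0],[0.2,0,0.05],0],
    [[0,0,0],[0.1,0,0.03],0],
    [[0,0,0],[0,0,0],0],
  ],
)

```text
time: 10.65
eef_pos: [0.5638, 0.0478, 0.1473]
orientation: [0.608, 0.784, 0.078, -0.099]
force: [3.9, -18.9, 4.2]
grip_width: 0.001
grasp_force: 9.3
```

Call:
send_rows(
  steps=[
    [[0,0,0],[0.2,0,0.05],0],
    [[0,0,0],[0,0,0],0],
  ],
)

```text
time: 10.85
eef_pos: [0.5639, 0.0482, 0.1477]
orientation: [0.609, 0.783, 0.078, -0.098]
force: [6.1, -28.1, 6.0]
grip_width: 0.001
grasp_force: 13.6
```

The force rose steeply to 28 N at a standstill, so the stack is hard against the plate. I'll back off and check.

Call:
send_rows(
  steps=[
    [[0,0,0],[-0.3,0,-0.08],0],
    [[0,0,0],[-0.5,0,-0.13],0],
    [[0,0,0],[-1,0,-0.26],0],
    [[0,0,0],[-1.5,0,-0.4],0],
    [[0,0,0],[-1,0,-3],0],
    [[0,0,0],[-1,0,-4],0],
    [[0,0,0],[-1,0,-4],0],
    [[0,0,0],[-1,0,-4],0],
    [[0,0,0],[0,0,0],0],
    [[0,0,0],[0,0,0],0],
  ],
)

```text
time: 11.85
eef_pos: [0.5905, -0.0565, 0.2814]
orientation: [0.608, 0.783, 0.08, -0.102]
force: [0.2, -0.1, -0.0]
grip_width: 0.005
grasp_force: 0.0
```

```bash
python3 - <<'E'
from h import *
goto([L(.06),.06,.3],.26)
s=bot.read_state();im,d0=get_image('wrist')
im2,d1=get_image('top'); save(np.hstack([im[:,120:520],cv2.resize(im2[130:250,220:380],(400,300))[[*range(300)]+[299]*100]]),'w6.png')
g=np.array([f[1],-f[0],0]); o0=np.array([L(.0075),.0075,0])
for n,dep in(('wrist',d0),('top',d1)):
    c,A,o=cam(n,s); v,u=np.mgrid[0:400,0:640]
    P=(np.stack([(u-c['cx'])/c['fx']*dep,(v-c['cy'])/c['fy']*dep,dep],-1)@A.T+o)
    q=P[dep>0]; t=(q-o0)@f; w=(q-o0)@g
    print(n)
    for k in np.arange(0.03,.2,.004):
        b=(t>=k)&(t<k+.004)&(abs(w)<.008)&(q[:,2]<.23)
        if b.sum(): print(np.round(k,3),'z',np.round(np.percentile(q[b,2],[50,95]),4),end='; ')
    print()
for n in('top','wrist'):
  for l in 'end_stop cup_far_base cup_mid_base cup_near_base'.split():
    for r in spot_point(n,l)[:1]: 
        p=onz(n,r['position'],.156,s); print(n,l,r['confidence'],(p-o0)@f,(p-o0)@g)
E
```

```text
t 11.85 pos [ 0.5905 -0.0565  0.2814] j [-0.2065  0.336   0.5462  1.897   0.233   1.0996] F [ 0.1952 -0.0677 -0.0386]
turn [ 0.0017  0.0002 -0.0024] shift cm (tool now) [12.1177 -0.0742  1.297 ]
wrist
0.03 z [0.1095 0.1107]; 0.034 z [0.1096 0.1109]; 0.038 z [0.1097 0.1108]; 0.042 z [0.1095 0.1107]; 0.046 z [0.168  0.1725]; 0.05 z [0.1708 0.1752]; 0.054 z [0.175  0.1772]; 0.058 z [0.1767 0.1786]; 0.062 z [0.1786 0.18  ]; 0.066 z [0.1802 0.1816]; 0.07 z [0.1814 0.1829]; 0.074 z [0.183  0.1844]; 0.078 z [0.1842 0.1858]; 0.082 z [0.1859 0.1873]; 0.086 z [0.1872 0.1884]; 0.09 z [0.1885 0.1903]; 0.094 z [0.1901 0.1915]; 0.098 z [0.1912 0.1923]; 
top
0.03 z [0.1105 0.1127]; 0.034 z [0.1093 0.1126]; 0.038 z [0.1104 0.1132]; 0.042 z [0.1111 0.1128]; 0.046 z [0.1714 0.1759]; 0.05 z [0.176  0.1794]; 0.054 z [0.1771 0.1785]; 0.058 z [0.1786 0.1808]; 0.062 z [0.1787 0.1816]; 0.066 z [0.1814 0.1833]; 0.07 z [0.1821 0.1855]; 0.074 z [0.1844 0.1861]; 0.078 z [0.1858 0.1874]; 0.082 z [0.1873 0.1899]; 0.086 z [0.1876 0.1892]; 0.09 z [0.1897 0.1921]; 0.094 z [0.1911 0.1934]; 0.098 z [0.1927 0.1944]; 0.102 z [0.1919 0.1953]; 0.106 z [0.1876 0.1905]; 0.11 z [0.1902 0.1918]; 0.114 z [0.1902 0.1925]; 0.118 z [0.192 0.193]; 0.122 z [0.1929 0.1937]; 0.126 z [0.1938 0.1957]; 0.13 z [0.1926 0.1965]; 0.134 z [0.1896 0.1919]; 0.138 z [0.1905 0.1935]; 0.142 z [0.1909 0.1934]; 0.146 z [0.1929 0.1945]; 0.15 z [0.1935 0.196 ]; 0.154 z [0.1952 0.1963]; 0.158 z [0.1756 0.195 ]; 0.162 z [0.1966 0.1989]; 0.166 z [0.1963 0.1971]; 0.174 z [0.1151 0.1162]; 0.178 z [0.1157 0.1173]; 0.182 z [0.1144 0.1166]; 0.186 z [0.1147 0.1172]; 0.19 z [0.1152 0.1167]; 0.194 z [0.1142 0.1167]; 0.198 z [0.1144 0.1166]; 
top end_stop 0.89 0.16175141004878116 0.0056611252624666625
top cup_far_base 0.38 0.05071118025299128 0.0016839379041635103
wrist cup_near_base 0.73 0.05048413192236491 -0.00011601150790944806
```

View pics/w6.png

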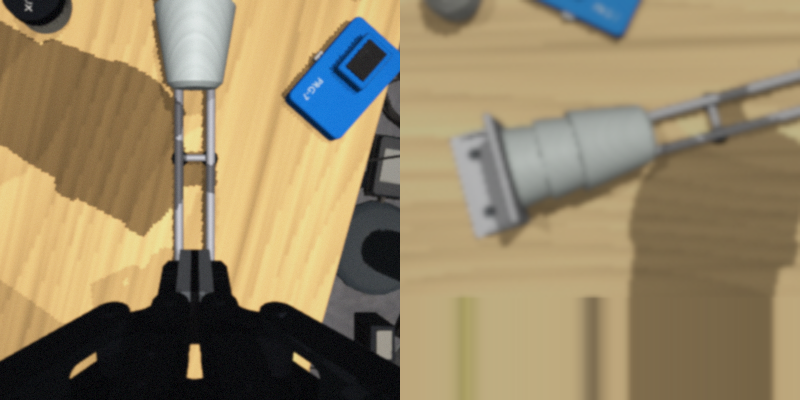

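The stack measures about 110 mm from plate to rear base, with rim spacings near 25 mm. All three cups are nested against the plate at (515,165) in the crop, and the bystanders haven't moved. I'll hand it in.

```bash
python3 -c "
from station import bot
print(bot.finish_job())"
```

```text
the job is handed in; nothing more can be done
None
```

The job is handed in: the three cups lie nested as one stack against the end plate, about 110 mm from plate to rear base, with the bystanders left where they were and about 12 s used.

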